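# Run the pass gauge round a bent tube

## Task

Check the freshly bent tube: take the yellow-handled ring gauge out of its holder, thread its ring over the free end of the tube, and slide it along the tube round both bends until it rests against the red stop collar. Leave it hanging there on the tube, touching or nearly touching the stop, and let go. Do not disturb the blue-handled gauge or the other things on the bench.

Things in the scene. Friction and masses are not known exactly. Their poses are not given: they have to be found in the camera images.
- gauge_center (a point): Centre of the hole of the loose yellow-handled ring gauge: a steel ring, 56 mm outside diameter, 32 mm hole, 16 mm thick, 0.18 to 0.35 kg. It stands upright in a wooden holder, handle up. x axis: through the hole (both ways are alike); z axis: from the hole up towards the handle. Ring bottom is 28 mm below this point; the top of the handle is 88 mm above it.
- gauge_grip (a point): Point on the yellow handle 64 mm above the hole's centre; the handle is an upright square bar, 16 x 16 mm, its yellow part reaching from 27 mm below to 24 mm above this point, sides along the gauge's x and y. Gauge axes as for gauge_center. In the holder the lowest 20 mm of the ring sit in a slot (lift straight up); the holder is 70 x 90 mm and 28 mm high.
- small_gauge_center (a point): Centre of the hole of the blue-handled gauge (same outside shape, 17 mm hole, too small for the tube), standing in its own holder like the other: leave it alone. Its handle top is 88 mm above this point.
- fixture: Fixed: the bent steel tube, 20 mm diameter, axis level at 140 mm above the bench, clamped at one end in a blue post on a dark base, the other end free. Its origin is on the bench; its x axis is the direction in which the gauge travels along both the first and the last straight leg, z up. The clamp's jaws begin 25 mm beyond the stop's face and reach 23 mm above the tube's axis.
- tube_end (a point): On the tube's axis at its free end (the round tip bulges 10 mm further out). All points on the tube have the fixture's axes. The first leg runs 75 mm along fixture +x from here to bend1_in.
- bend1_in (a point): On the tube's axis where the first bend begins: a level arc of 50 mm centreline radius turning 60 degrees clockwise seen from above (towards fixture -y).
- bend1_out (a point): On the tube's axis where the first bend ends; a 50 mm straight leg follows to bend2_in, heading 60 degrees clockwise of fixture +x.
- bend2_in (a point): On the tube's axis where the second bend begins: 50 mm radius, 60 degrees counter-clockwise, back to fixture +x.
- bend2_out (a point): On the tube's axis where the second bend ends; the last leg runs 70 mm along fixture +x to the stop.
- stop (a point): On the tube's axis at the face of the red stop collar (48 mm diameter, 12 mm thick, beyond this point along fixture +x). A gauge touching it has its hole's centre 8 mm short of this point, and hanging on the tube about 6 mm below it.
- screwdriver: Red-handled screwdriver, 200 mm, lying loose on the bench: bystander.
- tub: White plastic tub with lid, 80 mm diameter, 90 mm high, loose; origin at the centre of its underside: bystander.
- offcut: Wooden offcut 120 x 60 x 35 mm, loose; origin at the centre of its underside: bystander.
Mind the look-alikes: they are no part of the job. What is shaped like the part that bears gauge_center but pink is not meant.

How it is judged:
By the outcome, as a careful person would: the job done as asked, in the order asked, and still so for the second after the job is handed in, with the robot touching nothing.
It also fails if it takes over 54 s, if anything falls off the work surface, if the arm or the gripper's body presses on something with over 40 N, if the wrist force passes 120 N, or if a joint passes its speed limit or range.

## Robot

A 7-joint arm with a two-finger parallel gripper is mounted at the origin on the work surface. World frame = base frame: x ahead of the robot, y to its left, z up, the work surface at z = 0. Lengths are in m, angles in rad, forces in N, time in s.
With the tool pointing down it reaches from about 0.4 to 0.85 m from the base axis. Payload 6.9 kg.
Tool frame: the origin (TCP) lies midway between the tips of the shut fingers; the grasp point (between the pads) lies behind it (ctrl.pinch_z is the z of the grasp point in the tool frame, in m); z points along the fingers, y is the direction in which the jaws open and shut (so a half turn about z gives the same grasp; the last joint's range is limited). The gripper opens to 85 mm and grips with 20 to 120 N. Pads are 22 mm wide; open, the fingers measure 114 mm over their backs; the gripper's body (76 mm by 85 mm) begins 54 mm behind the grasp point. The pads swing forward as they close: fully open they stand 13 mm farther back than shut.
Start: joints at [1.264, 0.507, -0.238, 1.5, 0.126, 1.149, -0.155], TCP at [0.25, -0.573, 0.21] pointing down, gripper open.
Joint ranges: [-3.08, 3.08], [-0.24, 2.05], [-1.43, 1.35], [0, 2.5], [-1.52, 4.66], [0.17, 1.96], [-2.89, 2.89]. Speed limits (rad/s): [2.39, 2.39, 3.14, 3.14, 3.14, 3.14, 3.14].

## Interface

Orientations are given as a unit quaternion [w, x, y, z].
In Python, from station import ctrl, get_state, vision, ticket, models gives the robot as it stands. Calls block until the motion is done:
- ctrl.movep(position, orientation): joint-space move of the TCP to a pose.
- ctrl.movel(position, frame=None, max_speed=0.15): straight line of the TCP; frame=None keeps the orientation; max_speed is the mean speed in m/s.
- ctrl.set_joints(angles): joint-space move.
- ctrl.ungrasp() and ctrl.close_gripper(force=None): open the fingers fully, or close them until they stop; force is the grip in N (None keeps the last).
- ctrl.pause(seconds).
- ctrl.ik(position, orientation): joint angles nearest the present ones, or None.
- get_state(): the state.
- vision.grab_frame(name): name is "side" or "top" or "wrist"; returns (picture, depth): 384x512x3 uint8, blue, green, red; 384x512 float32, m along the optical axis (not along the pixel's ray), 0 where there is no reading.
- vision.camera_info(name): a dict with "mtx" (3x3 intrinsics, pixels), "R" (3x3) and "t" (3): a world point X has camera coordinates R X + t; the wrist camera has in their place "hand_eye" (4x4, takes a point from camera to tool coordinates, whose origin is the TCP and whose axes are the flange's). Camera axes: x right, y down, z forward; pixel columns grow to the right and rows downward; lengths in m; the calibration is good to about 2 mm. A picture is of the moment at which its call begins: read the wrist's pose just before it. camera_info takes no time and is no camera call.
A pose or a line that the arm cannot do raises ctrl.Unreachable and nothing moves.
- ticket.close_job(): hands the job in, once; it reports no verdict.
Trained networks look in the newest picture that a camera, given by its name, has taken for a name from the list of things; names that differ only in an ending like _2 or _b are one class to them, and where a whole thing is asked for, a point or a joint stands for the part that bears it (a point fixed in the world has none). Each returns a list of dicts, best first, with "p" (0 to 1); they miss things now and then, are a little off and sometimes report something else, mostly with a low value. They report only what shows in the picture. A call takes as long as a camera call. They do not tell look-alikes from the thing itself.
- models.recognise(camera, target): "point" ([column, row] in pixels, amid what is visible of it).
- models.masks_of(camera, target): "mask" (384x512 bool, what is visible of it) and "point" ([column, row] in pixels, amid what is visible of it).
The state is a dict: "time": time; "qpos": joint angles; "qd": joint speeds; "tau": joint torques, N m; "tcp_pos": TCP position; "eef_rot": TCP orientation; "contact_force": force on the tool from outside, world axes, zero at the start; "wrist_torque": the same for the moment, N m; "width": finger opening in m.
Only numpy, scipy, OpenCV 4.12 (cv2) and the standard library are available. Lean on these libraries where they do the work, as an engineer would, in place of code of your own. Each camera call takes 0.05 s, during which the arm holds its last target. There are 200 camera calls.

## Working session

There is one attempt and no reset: what is moved stays moved. The work goes in short steps, each a Python script; the robot and the scene stay as the last script left them, time stands still between calls to the robot, and variables do not carry over. Pictures are saved under pics/ and viewed, about 8 in all and at most 12, crops included, and the job is handed in when it is done.

```bash
mkdir -p pics; ls; python3 - <<'E'
from station import ctrl,get_state,vision,models
import cv2,numpy as np
s=get_state();print(s['time'],s['tcp_pos'],s['eef_rot'],s['width'],ctrl.pinch_z)
ims=[]
for c in ['top','side']:
    im,d=vision.grab_frame(c);cv2.imwrite(f'pics/{c}0.png',im);np.save(f'pics/{c}0.npy',d)
    i=vision.camera_info(c);print(c,i)
    for t in ['gauge_center','small_gauge_center','fixture','tub','offcut','screwdriver','gauge_grip','tube_end','stop','bend1_in','bend1_out','bend2_in','bend2_out']:
        print(t,[(np.round(r['point']).tolist(),round(r['p'],2)) for r in models.recognise(c,t)])
    ims.append(im)
a=np.vstack(ims);cv2.imwrite('pics/a.png',cv2.resize(a,(400*1,600)))
cv2.imwrite('pics/t.png',cv2.resize(ims[0],(800,600)));cv2.imwrite('pics/s.png',cv2.resize(ims[1],(800,600)))
print(vision.camera_info('wrist'))
E
```

```text
pics
0.0 [ 0.24990516 -0.57228454  0.20872533] [-8.72576322e-04  9.78876992e-01  2.04448145e-01 -1.73541560e-04] 0.08555993137331944 -0.0187
top {'mtx': array([[460.52426633,   0.        , 248.88163003],
       [  0.        , 460.52426633, 187.91472646],
       [  0.        ,   0.        ,   1.        ]]), 'R': array([[-0.02547186, -0.99965228, -0.00681975],
       [-0.99794407,  0.02582849, -0.05865599],
       [ 0.05881174,  0.00531165, -0.99825496]]), 't': array([0.03332504, 0.594248  , 1.21740589])}
gauge_center [([379.0, 180.0], 0.71)]
small_gauge_center [([375.0, 256.0], 0.62)]
fixture [([167.0, 185.0], 0.75)]
tub [([148.0, 279.0], 0.71)]
offcut [([149.0, 280.0], 0.68), ([201.0, 107.0], 0.56)]
screwdriver [([311.0, 139.0], 0.86)]
gauge_grip [([378.0, 175.0], 0.65)]
tube_end [([168.0, 185.0], 0.63), ([379.0, 258.0], 0.26)]
stop [([168.0, 186.0], 0.61)]
bend1_in [([166.0, 190.0], 0.76)]
bend1_out []
bend2_in [([169.0, 187.0], 0.59), ([205.0, 106.0], 0.5)]
bend2_out [([168.0, 188.0], 0.71)]
side {'mtx': array([[357.73288233,   0.        , 253.62028563],
       [  0.        , 357.7
[... 642 characters left out ...]
0, 156.0], 0.6)]
stop [([212.0, 157.0], 0.92)]
bend1_in [([210.0, 159.0], 0.86)]
bend1_out [([214.0, 157.0], 0.64)]
bend2_in [([212.0, 159.0], 0.82)]
bend2_out [([213.0, 158.0], 0.8)]
{'mtx': array([[295.40205682,   0.        , 254.45282989],
       [  0.        , 295.40205682, 193.4210088 ],
       [  0.        ,   0.        ,   1.        ]]), 'hand_eye': array([[-9.84131695e-04, -9.45416390e-01, -3.25863287e-01,
         8.36493288e-02],
       [ 9.99999004e-01, -1.25999967e-03,  6.35523040e-04,
         5.90531865e-04],
       [-1.01142153e-03, -3.25862337e-01,  9.45416688e-01,
        -1.63788263e-01],
       [ 0.00000000e+00,  0.00000000e+00,  0.00000000e+00,
         1.00000000e+00]])}
```

View pics/t.png

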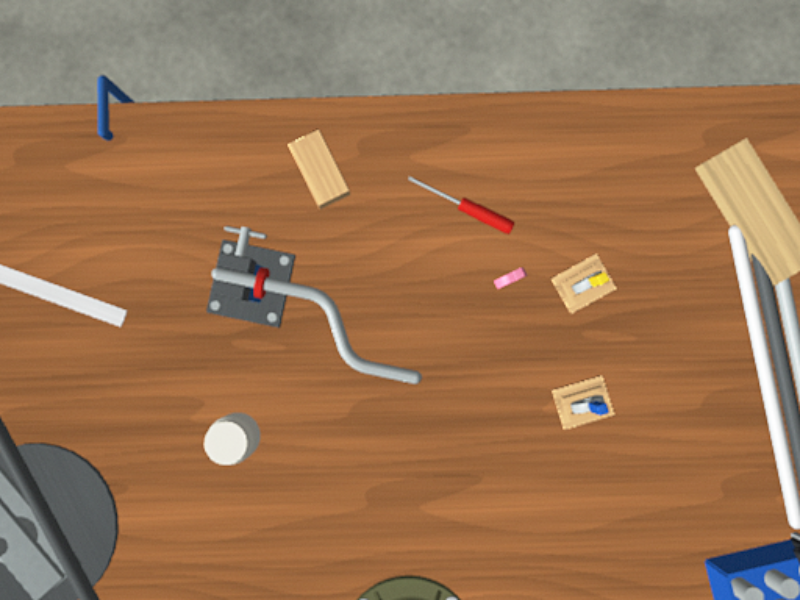

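View pics/s.png

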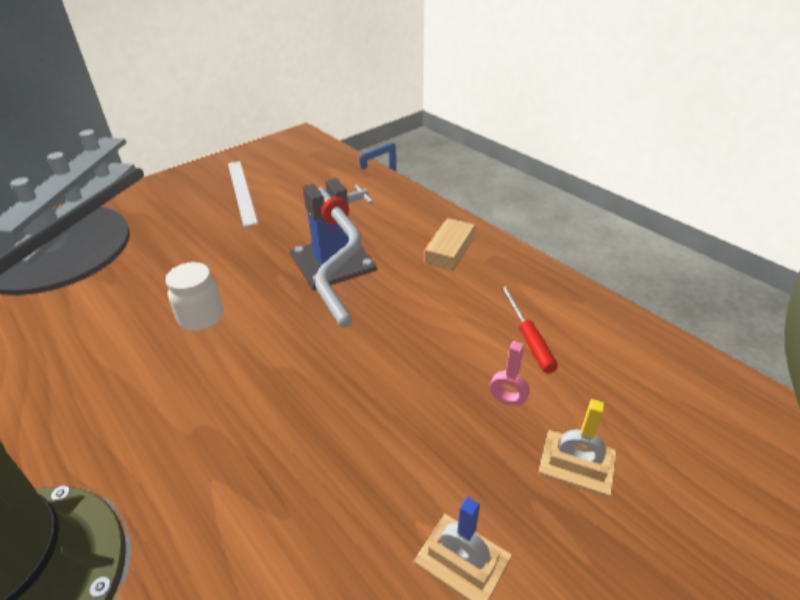

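The yellow-handled gauge in its holder is at about (598,281) in the scaled top view and (590,425) in the side view. The blue gauge is at (590,405) and (465,530). The pink look-alike is at (510,278) and (512,375). The yellow one matches the description. The tube's free end is at (418,378) and the stop at (262,283). Next I'll fit their positions.

```bash
cat > h.py <<'E'
import numpy as np,cv2
from scipy.optimize import least_squares
from scipy.spatial import cKDTree
from scipy.spatial.transform import Rotation as Ro
from station import vision
def cloud(c,d,pose=None):
    i=vision.camera_info(c);K=i['mtx'];v,u=np.mgrid[:384,:512]
    P=np.stack([(u-K[0,2])/K[0,0]*d,(v-K[1,2])/K[1,1]*d,d],-1)
    if pose is None: W=(P-i['t'])@i['R']
    else:
        H=i['hand_eye'];R=Ro.from_quat(np.roll(pose[1],-1)).as_matrix()
        W=(P@H[:3,:3].T+H[:3,3])@R.T+pose[0]
    W[d==0]=np.nan
    return W
def tube(n=1.0):
    "centreline in fixture axes from tube_end: list of (s,x,y,heading)"
    out=[];x=y=h=s=0.;ds=.001
    for L,k in [(75,0),(50*np.pi/3,-20),(50,0),(50*np.pi/3,20),(70,0)]:
        m=int(round(L));st=L/m/1000
        for _ in range(m):
            out.append((s,x,y,h));hm=h+k*st/2;x+=st*np.cos(hm);y+=st*np.sin(hm);h+=k*st;s+=st
    out.append((s,x,y,h));return np.array(out)
T=tube()
def place(p,pts=T[:,1:3]):
    c,s=np.cos(p[2]),np.sin(p[2]);return pts@np.array([[c,s],[-s,c]])+p[:2]
def fit(Q,p0):
    # Q: xy of tube surface points; the visible band is taken as centred on the axis
    def r(p):
        C=place(p);a=cKDTree(C).query(Q)[0];return np.maximum(a-.009,0)
    def r2(p):
        C=place(p);d1=cKDTree(C).query(Q)[0];d2=cKDTree(Q).query(C)[0];return np.r_[d1,d2*2]
    return least_squares(r2,p0,loss='soft_l1',f_scale=.004,diff_step=1e-4)
def hsv(im,lo,hi): return cv2.inRange(cv2.cvtColor(im,cv2.COLOR_BGR2HSV),lo,hi)>0
E
python3 - <<'E'
from h import *
from station import get_state
print(get_state()['time'])
print(T[-1])
for c in ['top','side']:
    im=cv2.imread(f'pics/{c}0.png');W=cloud(c,np.load(f'pics/{c}0.npy'))
    y=hsv(im,(22,150,120),(35,255,255))&(W[...,2]>.05)&(W[...,2]<.14)
    Y=W[y];print(c,'yellow',len(Y),np.nanmin(Y,0).round(3),np.nanmax(Y,0).round(3),'top',Y[Y[:,2]>.118].mean(0).round(4), np.median(Y,0).round(3))
    h=cv2.cvtColor(im,cv2.COLOR_BGR2HSV)
    m=(h[...,1]<60)&(W[...,2]>.125)&(W[...,2]<.158)&(W[...,0]>.25)&(W[...,0]<.75)&(W[...,1]>-.15)&(W[...,1]<.33)
    Q=W[m];print('tube',len(Q),Q.min(0).round(3),Q.max(0).round(3),Q[np.argmin(Q[:,1])].round(3))
    red=hsv(im,(0,150,80),(6,255,255))&(W[...,2]>.1)&(W[...,2]<.18);print('red',np.median(W[red],0).round(4),red.sum())
    e=Q[np.argmin(Q[:,1])]
    Q=Q[(W[red][:,1].min()>Q[:,1])]
    f=fit(Q[:,:2],[e[0],e[1],1.35]);print('fit',f.x.round(4),f.cost, 'stop',place(f.x)[-1].round(4),'medz',np.percentile(Q[:,2],95))
    # holder top
    g=(np.abs(W[...,2]-.028)<.006)&(np.hypot(W[...,0]-np.nanmedian(Y[:,0]),W[...,1]-np.nanmedian(Y[:,1]))<.075)
    G=W[g];print('holder',cv2.minAreaRect(G[:,:2].astype(np.float32)))
E
```

```text
1.4
[ 2.99719755e-01  2.56604004e-01 -9.33021151e-02  1.73472348e-16]
top yellow 69 [ 0.597 -0.325  0.074] [ 0.614 -0.307  0.127] top [ 0.6057 -0.3163  0.1228] [ 0.604 -0.313  0.121]
tube 1480 [ 0.452 -0.028  0.125] [0.7   0.292 0.158] [ 0.461 -0.028  0.137]
red [0.6101 0.2135 0.1577] 106
fit [ 0.459  -0.02    1.3389] 0.01073774413319653 stop [0.6088 0.2083] medz 0.1524291802025377
holder ((0.6065822839736938, -0.31739962100982666), (0.03981252759695053, 0.07280934602022171), 27.248384475708008)
side yellow 215 [ 0.595 -0.329  0.072] [ 0.614 -0.311  0.129] top [ 0.6033 -0.3201  0.1241] [ 0.6   -0.321  0.108]
tube 1015 [ 0.45  -0.029  0.125] [0.698 0.283 0.158] [ 0.46  -0.029  0.141]
red [0.6037 0.2114 0.1523] 149
fit [ 0.4564 -0.0275  1.342 ] 0.007269549968636928 stop [0.6055 0.2013] medz 0.1525677250459107
holder ((0.6057701110839844, -0.3194192945957184), (0.0414201095700264, 0.07135602086782455), 27.184825897216797)
```

```bash
cat >> h.py <<'E'
def down(a):
    "tool pointing down with its jaw (y) axis at world angle a; tool x at a+90deg"
    y=np.array([np.cos(a),np.sin(a),0]);z=np.array([0,0,-1.]);x=np.cross(y,z)
    return np.roll(Ro.from_matrix(np.stack([x,y,z],1)).as_quat(),1)
E
python3 - <<'E'
from h import *
from station import ctrl,get_state,models
p=[.459,-.019,1.34]
for a in range(0,360,30):
    r=[]
    for pos in [(.6045,-.3185,.2),(.459,-.03,.19),(.53,.08,.19),(.608,.2,.19)]:
        q=ctrl.ik(pos,down(np.radians(a)));r.append(None if q is None else np.round(q[[0,4,6]] if hasattr(q,'shape') else [q[0],q[4],q[6]],2).tolist())
    print(a,r)
a=np.radians(27.2+90)
s=get_state()
# nearest half turn to the present one
ctrl.movep([.6045,-.3185,.225],down(a) if True else 0)
s=get_state();im,d=vision.grab_frame('wrist');cv2.imwrite('pics/w1.png',im)
np.savez('pics/w1.npz',d=d,p=s['tcp_pos'],q=s['eef_rot'])
print(s['time'],s['tcp_pos'],s['qpos'],s['contact_force'])
W=cloud('wrist',d,(s['tcp_pos'],s['eef_rot']))
y=hsv(im,(22,150,120),(35,255,255))&(W[...,2]>.05);Y=W[y];t=Y[Y[:,2]>.115]
print(len(Y),Y.max(0),t.mean(0),cv2.minAreaRect(t[:,:2].astype(np.float32)))
E
```

```text
0 [[0.74, 0.34, 0.17], [0.59, 0.28, -0.32], [0.36, 0.4, -0.61], [0.15, 0.55, -0.84]]
30 [[0.8, 0.42, 0.64], [0.65, 0.32, 0.16], [0.4, 0.44, -0.14], [0.17, 0.58, -0.35]]
60 [[0.86, 0.5, 1.09], [0.71, 0.37, 0.63], [0.44, 0.49, 0.34], [0.19, 0.62, 0.14]]
90 [[0.91, 0.58, 1.56], [0.78, 0.43, 1.08], [0.48, 0.53, 0.82], [0.21, 0.66, 0.64]]
120 [[1.0, 0.78, 1.93], [0.85, 0.51, 1.5], [0.54, 0.62, 1.24], [0.25, 0.75, 1.09]]
150 [[-0.06, -0.76, -2.6], [0.85, 0.51, 2.02], [0.54, 0.62, 1.76], [0.25, 0.75, 1.61]]
180 [[0.33, -0.13, -2.58], [-0.76, -0.51, -2.51], [0.54, 0.62, 2.28], [0.25, 0.75, 2.14]]
210 [[0.4, -0.05, -2.13], [0.19, 0.08, -2.7], [-0.79, -0.49, -2.29], [-0.92, -0.73, -2.32]]
240 [[0.48, 0.03, -1.67], [0.29, 0.12, -2.23], [0.11, 0.2, -2.5], [-0.08, 0.27, -2.69]]
270 [[0.55, 0.11, -1.21], [0.39, 0.17, -1.76], [0.22, 0.28, -2.07], [0.02, 0.39, -2.27]]
300 [[0.61, 0.18, -0.75], [0.46, 0.21, -1.28], [0.27, 0.32, -1.58], [0.1, 0.49, -1.83]]
330 [[0.68, 0.26, -0.29], [0.53, 0.24, -0.8], [0.31, 0.36, -1.1], [0.13, 0.52, -1.34]]
3.1917 [ 0.60401961 -0.31938895  0.22473235] [ 0.99606577  0.82032489 -1.22469593  1.2930452   0.76032585  1.51994691
  1.90579713] [ 0.18964083 -0.44814016  0.1150587 ]
411 [ 0.61425158 -0.3108128   0.12483039] [ 0.60430466 -0.32064614  0.12215864] ((0.6048341393470764, -0.3204837739467621), (0.015006015077233315, 0.015300336293876171), 26.918716430664062)
```

View pics/w1.png

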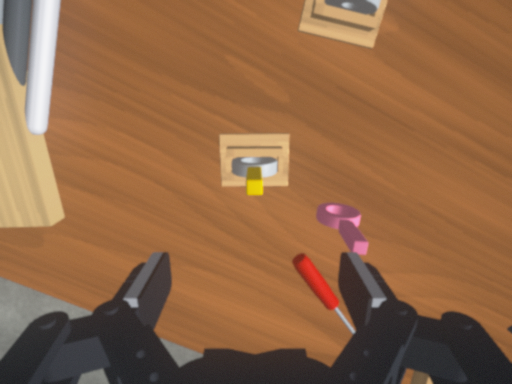

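The wrist view shows the yellow handle at (254,180) in its holder, above the steel ring. The pink one is at (340,225), loose and not meant; the blue one is at the top edge, (350,8). The ring's plane runs along image columns, so gauge x is at about 27°. I'll grasp with the jaws along gauge y, using the half turn that keeps joint 7 mid-range, then lift and go in front of the tube.

```bash
python3 - <<'E'
from h import *
from station import ctrl,get_state
a=np.radians(27-90)
ctrl.movep([.6045,-.320,.20],down(a))
s=get_state();im,d=vision.grab_frame('wrist')
W=cloud('wrist',d,(s['tcp_pos'],s['eef_rot']))
y=hsv(im,(22,150,120),(35,255,255))&(W[...,2]>.05);t=W[y];t=t[t[:,2]>.115]
print(s['tcp_pos'],len(t),t.mean(0),cv2.minAreaRect(t[:,:2].astype(np.float32)))
ctrl.movel([.6045,-.320,.0815])
ctrl.close_gripper(80)
s=get_state();print('grip',s['time'],s['width'],s['contact_force'],s['tcp_pos'])
ctrl.movel([.6045,-.320,.235])
s=get_state();print('lift',s['time'],s['width'],s['contact_force'],s['tcp_pos'],s['qpos'].round(2) if hasattr(s['qpos'],'round') else s['qpos'])
h=1.34;E=np.array([.459,-.019]);P=E-.05*np.array([np.cos(h),np.sin(h)])
ctrl.movep([P[0],P[1],.235],down(h-np.pi/2))
s=get_state();print(s['time'],s['width'],s['contact_force'],s['tcp_pos'])
for c in ['wrist','top','side']:
    s=get_state();im,d=vision.grab_frame(c);cv2.imwrite(f'pics/{c}2.png',im)
    np.savez(f'pics/{c}2.npz',d=d,p=s['tcp_pos'],q=s['eef_rot'])
E
```

```text
[ 0.60422954 -0.31965257  0.19924609] 344 [ 0.60650392 -0.31934088  0.12205371] ((0.6056458353996277, -0.31962770223617554), (0.016027022153139114, 0.01485360972583294), 26.810712814331055)
grip 6.75 0.014287848728209375 [-0.64230633 -0.04441201  3.51283255] [ 0.60478436 -0.32019091  0.08197978]
lift 7.925 0.014364851717836564 [-2.03028827e-01  1.04447397e-03 -3.44395351e+00] [ 0.60415383 -0.31948888  0.23376611] [ 0.08  0.68  0.76  1.29 -0.47  1.35 -0.27]
9.0667 0.014109596408533879 [ 0.01663954  0.89937115 -2.58727691] [ 0.44862418 -0.06860262  0.23536939]
```

View pics/wrist2.png

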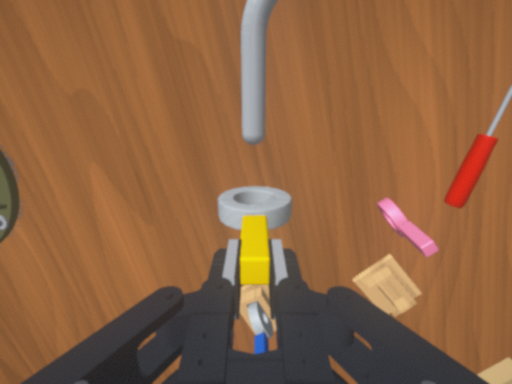

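The wrist view shows the gauge held upright, ring at (254,205) and handle at (255,250), with the tube's first leg dead ahead at (253,60–140). I'll measure the leg relative to the ring.

```bash
python3 - <<'E'
from h import *
z=np.load('pics/wrist2.npz');im=cv2.imread('pics/wrist2.png');W=cloud('wrist',z['d'],(z['p'],z['q']))
h=cv2.cvtColor(im,cv2.COLOR_BGR2HSV);v,u=np.mgrid[:384,:512]
g=(h[...,1]<70)
m=g&(v<145)&(u>230)&(u<300)&(W[...,2]>.11)&(W[...,2]<.17)
Q=W[m];print(len(Q),Q.min(0),Q.max(0),'top z',np.percentile(Q[:,2],[50,90,97]))
pz=np.array([.44862418,-.06860262]);t=np.array([np.cos(1.34),np.sin(1.34)]);n=np.array([-t[1],t[0]])
al=(Q[:,:2]-pz)@t;la=(Q[:,:2]-pz)@n
print('tip along',al.min())
for a0 in np.arange(al.min()+.005,al.max(),.01):
    k=abs(al-a0)<.005
    print(round(a0,3),k.sum(),'lat min/max/mid',(la[k].min().round(4),la[k].max().round(4),((la[k].min()+la[k].max())/2).round(4)),'ztop',np.percentile(Q[k,2],95).round(4))
r=g&(v>180)&(v<232)&(u>210)&(u<300)&(W[...,2]>.14)&(W[...,2]<.24)
R=W[r];al=(R[:,:2]-pz)@t;la=(R[:,:2]-pz)@n
print('ring',len(R),'al',np.percentile(al,[2,50,98]),'lat',np.percentile(la,[1,99]),'z',R[:,2].min(),np.percentile(R[:,2],99))
for c in ['top','side']:
    z=np.load(f'pics/{c}2.npz');im=cv2.imread(f'pics/{c}2.png');W=cloud(c,z['d'])
    h=cv2.cvtColor(im,cv2.COLOR_BGR2HSV)
    P=W[(h[...,1]<60)&(W[...,2]>.132)&(W[...,2]<.158)&(np.abs(W[...,0]-.53)<.1)&(W[...,1]<.2)&(W[...,1]>-.035)]
    l=(P[:,:2]-pz)@n;a=(P[:,:2]-pz)@t;k=(a>.05)&(a<.115);print(c,'leg1 lat mid',(np.percentile(l[k],2)+np.percentile(l[k],98))/2,np.polyfit(a[k],l[k],1),'tip',a[(abs(l)<.02)].min())
    f=fit(np.r_[P[:,:2]],[.459,-.019,1.34]);print(f.x)
E
```

```text
3481 [ 0.44938413 -0.02932233  0.13914524] [0.4988349  0.07638683 0.15149954] top z [0.14805377 0.14970307 0.15030202]
tip along 0.040098254362465606
0.045 190 lat min/max/mid (np.float64(-0.0086), np.float64(0.0104), np.float64(0.0009)) ztop 0.1496
0.055 279 lat min/max/mid (np.float64(-0.0086), np.float64(0.0103), np.float64(0.0009)) ztop 0.1502
0.065 285 lat min/max/mid (np.float64(-0.0085), np.float64(0.0101), np.float64(0.0008)) ztop 0.1501
0.075 299 lat min/max/mid (np.float64(-0.0084), np.float64(0.0099), np.float64(0.0008)) ztop 0.15
0.085 298 lat min/max/mid (np.float64(-0.0083), np.float64(0.0098), np.float64(0.0007)) ztop 0.1502
0.095 339 lat min/max/mid (np.float64(-0.0091), np.float64(0.0105), np.float64(0.0007)) ztop 0.1501
0.105 349 lat min/max/mid (np.float64(-0.0091), np.float64(0.0103), np.float64(0.0006)) ztop 0.1501
0.115 355 lat min/max/mid (np.float64(-0.009), np.float64(0.0101), np.float64(0.0006)) ztop 0.1498
0.125 373 lat min/max/mid (np.float64(-0.0096), np.float64(0.0099), np.float64(0.0002)) ztop 0.15
0.135 407 lat min/max/mid (np.float64(-0.0125), np.float64(0.0098), np.float64(-0.0014)) ztop 0.15
0.145 307 lat min/max/mid (np.float64(-0.0169), np.float64(0.0072), np.float64(-0.0049)) ztop 0.1501
ring 2400 al [-0.00572825  0.00615615  0.00866124] lat [-0.02612357  0.02617804] z 0.16213928456364768 0.21695801688430036
top leg1 lat mid 0.000698051730423672 [-0.00169334  0.00065494] tip 0.04224634154003687
[ 0.45923127 -0.01986168  1.33909495]
side leg1 lat mid 0.0010434376711912089 [-0.06438629  0.00882367] tip 0.042162914183339686
[ 0.45137098 -0.02624623  1.30610136]
```

```bash
cat >> h.py <<'E'
H=1.335
_t=np.array([np.cos(1.34),np.sin(1.34)]);_n=np.array([-_t[1],_t[0]])
END=np.array([.44862418,-.06860262])+.050*_t+.0008*_n
FX=[END[0],END[1],H]
ZT=.140+.064-.0187
def at(s,z=ZT):
    "TCP pose with the ring centred on the tube at arc length s (m)"
    i=[np.interp(s,T[:,0],T[:,k]) for k in (1,2,3)]
    if s<0: i[0]=s
    p=place(FX,np.array([i[:2]]))[0]
    return [p[0],p[1],z],down(H+i[3]-np.pi/2)
E
cat > run.py <<'E'
from h import *
from station import ctrl,get_state
def go(s,v=.06,z=ZT,lim=12):
    p,q=at(s,z);ctrl.movel(p,q,v);g=get_state();f=np.array(g['contact_force'])
    print(round(s,4),round(g['time'],2),'F',f.round(1),'err mm',((np.array(g['tcp_pos'])-p)*1e3).round(1),'w',round(g['width']*1e3,1),'M',np.round(g['wrist_torque'],2))
    if np.linalg.norm(f-[0,0,-3])>lim: raise SystemExit('force')
E
python3 - <<'E'
from run import *
b=50*np.pi/3/1e3
for s in np.arange(0,.3,.02):
    p,q=at(s);j=ctrl.ik(p,q);assert j is not None,s
go(-.045,.1,.22);go(-.045,.1);go(0,.06);go(.02,.06)
im,d=vision.grab_frame('wrist');cv2.imwrite('pics/w3.png',im)
go(.075)
for k in range(1,6): go(.075+b*k/5)
go(.125+b)
im,d=vision.grab_frame('wrist');cv2.imwrite('pics/w4.png',im)
E
```

```text
Traceback (most recent call last):
  File "h.py", line 48, in at
    return [p[0],p[1],z],down(H+i[3]-np.pi/2)
                                ~^^^
IndexError: list index out of range
```

```bash
sed -i 's/H+i\[3\]-np/H+i[2]-np/' h.py; python3 - <<'E'
from run import *
b=50*np.pi/3/1e3
for s in np.arange(0,.3,.02):
    p,q=at(s);j=ctrl.ik(p,q);assert j is not None,s
go(-.045,.1,.22);go(-.045,.1);go(0,.06);go(.02,.06)
im,d=vision.grab_frame('wrist');cv2.imwrite('pics/w3.png',im)
go(.075)
for k in range(1,6): go(.075+b*k/5)
go(.125+b)
im,d=vision.grab_frame('wrist');cv2.imwrite('pics/w4.png',im)
E
```

```text
-0.045 9.53 F [ 0.1  0.4 -2.1] err mm [-0.2 -0.3 -0.4] w 14.0 M [ 0.04 -0.01  0.  ]
-0.045 10.03 F [-0.2 -0.2 -2.5] err mm [ 0.2 -0.3  0.4] w 13.9 M [-0.06  0.03  0.02]
0 10.93 F [ 0.5 -1.2 -2.5] err mm [-0.1 -0.3  0. ] w 14.1 M [0.05 0.01 0.02]
0.02 11.41 F [-0.4 -0.6 -2.5] err mm [-0.   0.3 -0.1] w 14.1 M [-0.02  0.02 -0.02]
0.075 12.53 F [-0.1  0.5 -3.5] err mm [-0.1 -0.5  0. ] w 14.4 M [-0.03  0.03  0.01]
0.0855 12.88 F [ 0.1 -0.2 -2.6] err mm [-0.1 -0.3 -0. ] w 14.2 M [-0.06  0.01  0.02]
0.0959 13.24 F [-0.3  0.  -3. ] err mm [-0.2 -0.5 -0.1] w 14.2 M [-0.01  0.01  0.03]
0.1064 13.6 F [-1.2 -1.  -3.4] err mm [-0.3 -0.5 -0.1] w 14.2 M [ 0.01 -0.01 -0.  ]
0.1169 13.96 F [ 0.   0.1 -2.6] err mm [-0.4 -0.6 -0.1] w 14.1 M [ 0.02 -0.03 -0.  ]
0.1274 14.32 F [ 0.5 -0.3 -3.1] err mm [-0.5 -0.5 -0.1] w 14.0 M [-0.03  0.06 -0.03]
0.1774 15.3 F [ 0.3 -0.3 -3.3] err mm [-0.4 -0.2 -0.1] w 14.0 M [0.02 0.01 0.  ]
```

View pics/w4.png

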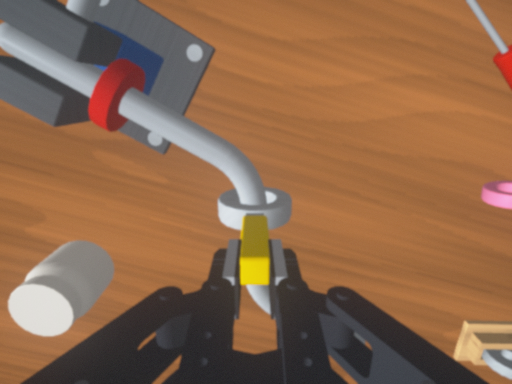

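The ring is on the tube, with the tube passing through it at (254,195) and no contact force. The stop is ahead at (118,95). On through the second bend to the stop.

```bash
python3 - <<'E'
from run import *
b=50*np.pi/3/1e3;S=T[-1,0]
for k in range(1,6): go(.125+b+b*k/5)
go(S-.022)
go(S-.022,.04,ZT-.0035)
t=np.array([np.cos(H),np.sin(H)])
ctrl.pause(.1);f0=np.array(get_state()['contact_force'])
for k in np.arange(14,0,-1.5):
    go(S-k/1e3,.03,ZT-.0035,25)
    F=np.mean([get_state()['contact_force'] for _ in range(3)],0)
    a=(F-f0)[:2]@t;print('  along',round(a,2))
    if a<-3: break
s=get_state();im,d=vision.grab_frame('wrist');cv2.imwrite('pics/w5.png',im)
E
```

```text
0.1878 15.71 F [ 0.6 -0.2 -2.5] err mm [-0.3 -0.1  0.1] w 13.9 M [-0.03  0.01 -0.02]
0.1983 16.07 F [-0.2 -1.  -3.4] err mm [-0.4 -0.3 -0. ] w 13.9 M [-0.01 -0.02 -0.07]
0.2088 16.43 F [-0.2 -0.1 -2.6] err mm [-0.5 -0.4 -0.1] w 14.2 M [ 0.02 -0.03 -0.  ]
0.2192 16.78 F [ 0.2  0.5 -2.6] err mm [-0.4 -0.5 -0.1] w 14.2 M [-0.02  0.02  0.07]
0.2297 17.14 F [-1.1 -0.4 -3.1] err mm [-0.3 -0.6 -0.1] w 14.3 M [-0.05 -0.04 -0.01]
0.2777 18.09 F [-0.2  0.8 -2.6] err mm [-0.  -0.6  0. ] w 14.0 M [-0.01 -0.01 -0.02]
0.2777 18.34 F [ 0.3  0.6 -2.5] err mm [-0.3 -0.4 -0.3] w 14.0 M [ 0.   -0.05  0.02]
0.2857 18.86 F [-0.6 -1.  -2.9] err mm [-0.   0.4 -0.1] w 14.1 M [ 0.   -0.04  0.  ]
  along -1.44
0.2872 19.11 F [-0.8 -0.7 -2.4] err mm [-0.   0.1  0. ] w 14.2 M [ 0.01 -0.    0.04]
  along -1.17
0.2887 19.36 F [ 0.9  0.6 -2.8] err mm [ 0.   0.1 -0. ] w 14.1 M [-0.02 -0.04  0.  ]
  along 0.48
0.2902 19.61 F [-0.2 -0.7 -2.7] err mm [-0.   0.2 -0. ] w 14.4 M [-0.03  0.03 -0.03]
  along -1.04
0.2917 19.86 F [-0.5 -2.  -1.8] err mm [-0.  -0.6  0.1] w 14.0 M [-0.5   0.19  0.  ]
  along -2.35
0.2932 20.11 F [-2.4 -6.3 -1.5] err mm [-0.3 -1.7  0.1] w 14.3 M [-1.28  0.6  -0.  ]
  along -7.01
```

View pics/w5.png

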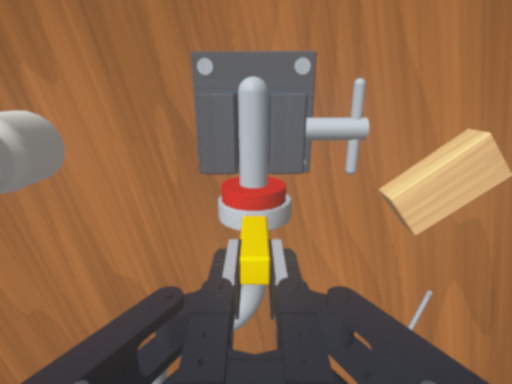

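The ring touches the red stop at (254,195): contact came at the predicted arc length of 0.2917, with a small push of 2–7 N. I'll ease off, lower until the tube bears the weight, release and retreat.

```bash
python3 - <<'E'
from run import *
S=T[-1,0]
for dz in (.0035,.005,.0055,.006,.0065):
    go(S-.0083,.02,ZT-dz,25); 
    F=np.mean([get_state()['contact_force'] for _ in range(3)],0);print(dz,F)
    if F[2]>-.5: break
ctrl.ungrasp();ctrl.pause(.3)
p,q=at(S-.0083,.30);ctrl.movel(p,q,.06);ctrl.pause(1)
s=get_state();print(s['time'],s['contact_force'],s['width'])
for c in ['wrist','side','top']:
    s=get_state();im,d=vision.grab_frame(c);cv2.imwrite(f'pics/{c}6.png',im);W=cloud(c,d,(s['tcp_pos'],s['eef_rot']) if c=='wrist' else None)
    y=hsv(im,(22,150,120),(35,255,255))&(W[...,2]>.1);Y=W[y];t=np.array([np.cos(H),np.sin(H)]);n=np.array([-t[1],t[0]])
    st=place(FX)[-1];print(c,len(Y),'along',np.percentile((Y[:,:2]-st)@t,[2,98]),'lat',np.percentile((Y[:,:2]-st)@n,[2,98]),'z',Y[:,2].min(),Y[:,2].max())
a=cv2.resize(cv2.imread('pics/side6.png')[60:220,120:330],(525,400),interpolation=2);w=cv2.imread('pics/wrist6.png')[60:330,120:400];w=cv2.resize(w,(275,265))
o=np.zeros((400,800,3),np.uint8);o[:,:525]=a;o[:265,525:]=w;cv2.imwrite('pics/v6.png',o)
E
```

```text
0.2914 20.41 F [-0.4 -3.2 -1.1] err mm [ 0.1 -0.3  0.1] w 14.0 M [-0.75  0.17 -0.03]
0.0035 [-0.44924134 -3.20928062 -1.06490467]
0.2914 20.66 F [ 0.2 -4.1  0.6] err mm [ 0.3 -0.2  0.2] w 14.2 M [-0.81  0.18 -0.03]
0.005 [ 0.17986869 -4.0718362   0.56431605]
24.7917 [-0.51704991 -0.59632165  0.25105442] 0.08515815800846144
wrist 512 along [-0.01476967 -0.00036804] lat [-0.01061424  0.00483179] z 0.17378133807851867 0.22346971995959292
side 144 along [-0.01726509 -0.00320014] lat [-0.00970092  0.00566578] z 0.16552429080784747 0.2250403697879047
top 75 along [-1.45795313e-02 -8.07682361e-05] lat [-0.00977884  0.00592328] z 0.17209516675342623 0.22766730192053602
```

View pics/v6.png

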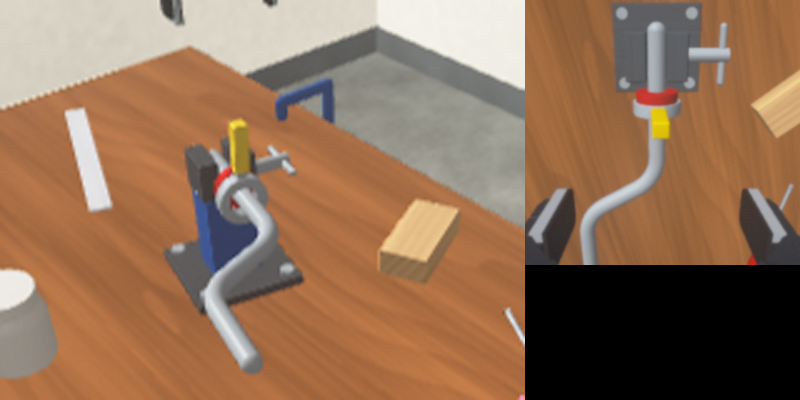

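The gauge hangs on the tube against the red collar, handle up, gripper clear. One steadiness check, then I'll hand in.

```bash
python3 - <<'E'
from run import *
from station import ticket
ctrl.pause(1.5)
im,d=vision.grab_frame('side');y=hsv(im,(22,150,120),(35,255,255));o=cv2.imread('pics/side6.png');yo=hsv(o,(22,150,120),(35,255,255))
print(np.argwhere(y).mean(0),np.argwhere(yo).mean(0),get_state()['time'])
o=cv2.imread('pics/side0.png')
for lo,hi in [((105,180,100),(125,255,255)),((165,60,120),(175,200,255))]:
    A=hsv(im,lo,hi);B=hsv(o,lo,hi);print(A.sum(),B.sum(),np.argwhere(A).mean(0),np.argwhere(B).mean(0))
ticket.close_job()
E
```

```text
[118.22222222 215.14583333] [118.22222222 215.14583333] 26.4917
0 0 [nan nan] [nan nan]
474 474 [242.22362869 326.79746835] [242.22362869 326.79746835]
the job is handed in; nothing more can be done<stdin>:8: RuntimeWarning: Mean of empty slice.
  ret = um.true_divide(
```

The yellow-handled gauge is hanging on the tube against the red stop collar, handle up, and I have handed the job in at about 26.5 s of robot time. I lifted it from its holder, threaded it over the free end and slid it round both bends with contact forces close to zero. It met the stop where predicted, with about 7 N of push at most, and I then let the tube take the weight, opened the gripper and backed away.

- **At the stop:** after release, the wrist and top cameras put the handle's centre about 7.5 mm short of the stop face (8 mm is expected for contact). The side camera read about 10 mm, which is within calibration plus some handle lean. The handle sits about 2–3 mm to one side, so it leans slightly.
- **Steadiness:** the gauge had not moved when I looked again 1.5 s later.
- **Bystanders:** the pink look-alike is unmoved. My colour check on the blue gauge found no pixels in either picture, so it confirms nothing. I did not check the blue gauge or the screwdriver, tub and offcut any other way. No move was aimed near them, and no unexpected force showed at the readings I took.

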